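Start and drive the screw plug of a bench reactor port

ROBOT

A 6-joint arm with a two-finger parallel gripper is mounted at the origin on a cart in front of the work surface, level with it; the furniture and walls round the work are solid. World frame = base frame: x ahead of the robot, y to its left, z up, the work surface at z = 0. Lengths are in m, angles in rad, forces in N, time in s.
With the tool pointing down it reaches from about 0.275 to 0.875 m from the base axis. Payload 12.5 kg.
Tool frame: the origin (TCP) lies at the very end of the fingers, on their centre line; the grasp point (between the pads) lies 19 mm behind it; z points along the fingers, y is the line along which they close (so a half turn about z gives the same grasp; the last joint's range is limited). The gripper opens to 85 mm and grips with 20 to 120 N. Pads are 22 mm wide; open, the fingers measure 114 mm over their backs; the gripper's body (76 mm by 85 mm) begins 54 mm behind the grasp point. The pads swing forward as they close: fully open they stand 13 mm farther back than shut.
Start: joints at [-1.385, 0.351, 1.652, -0, 1.139, -0.085], TCP at [0.147, -0.53, 0.231] pointing down, gripper open.
Joint ranges: [-2.75, 2.75], [-0.79, 2.1], [0.01, 2.65], [-1.57, 4.71], [0.07, 3.14], [-2.87, 2.87]. Speed limits (rad/s): [2.22, 2.22, 2.79, 3.14, 3.14, 3.14].

INTERFACE

Orientations are given as [roll, pitch, yaw] about the fixed x, y, z axes, in that order (R = Rz(yaw) Ry(pitch) Rx(roll)).
In Python, from plant import * gives the robot as it stands.
- The arm moves only by the shell command python3 -m pendant 'ROWS' [FORCE]. ROWS is text: rows parted by semicolons, each of 7 numbers parted by spaces: the shift along the tool's x, y, z in mm, then the turn, a rotation vector about the tool's x, y, z in rad, then the closure, from -1 (fully open) to 1 (shut). A call has exactly 5 rows; each row is the pose to reach, as a shift and turn from the pose commanded when the call began, along the tool's axes at that moment; what a row does not reach only later rows make up. A row lasts 1/8 s, in which the tool goes at most 62.5 mm and 10.7 degrees, less where a joint would pass 70% of its speed; a pose out of reach is approached as far as the arm can. A call with a gripper value outside its range is refused whole. The fingers move at their own pace and stop on an object; FORCE is the grip in N (left out, the last holds). Time passes only in rows, so rows that repeat a pose let the fingers close, or fill a call up. It gives the time, the measured TCP pose, the force, the opening and the grip force at its end, in the units of the state.
- observe(): the state, without advancing time (a new reading comes with each control period).
- capture(name): name is "scene" or "top"; returns the picture (384x512x3 uint8, red, green, blue); there is no depth.
- calibration(name): a dict with "mtx" (3x3 intrinsics, pixels), "view" (4x4, takes a point from world to camera coordinates). Camera axes: x right, y down, z forward; pixel columns grow to the right and rows downward; lengths in m; the calibration is good to about 2 mm. A picture is of the moment at which its call begins. calibration takes no time and is no camera call.
- job_done(): hands the job in; it is judged then, once.
The state is a dict: "time_s": time; "qpos": joint angles; "dq": joint speeds; "joint_torque": joint torques, N m; "position": TCP position; "tcp_rot": TCP orientation; "wrist_force": force on the tool from outside, world axes, zero at the start; "wrist_torque": the same for the moment, N m; "opening": opening from 0.0 (shut) to 1.0 (fully open); "gripper_force": force on a finger pad.
Only numpy, scipy, OpenCV 4.12 (cv2) and the standard library are available. Lean on these libraries where they do the work, as an engineer would, in place of code of your own. Each camera call takes 0.05 s, during which the arm holds its last target. There are 200 camera calls.

TASK

Close the port of the small steel reactor on the bench with its screw plug, which waits in the grey stand: set the plug into the port with its blue wing in line with the two red marks so that its lugs rest on the thread, and from there turn it backward (counterclockwise from above), pressing only lightly, until you feel it drop into the thread start. Then drive it forward (clockwise), following it down, until its flange is flush on the collar all round, and let go. Work gently: never turn it forward before it has dropped in, never force it, and leave the other things on the bench where they are.

Things in the scene. Friction and masses are not known exactly. Their poses are not given: they have to be found in the camera images.
- port: Small steel reactor vessel fixed to the bench, 104 mm across, 100 mm high, upright, origin at the centre of its underside. Its aluminium collar (60 mm outside, 44 mm inside) is the port. Red marks at its +x and -x sides: on the head plate (disc 104 mm across, top 58 mm above the bench) and up the collar's side.
- port_mouth (a point): Centre of the collar's flat top, 100 mm above the bench; axes as the port's (x toward a red mark, z up). Inside sits a brass two-start thread whose angle differs each time and is not given.
- port_rim (a point): On the axis 5 mm below port_mouth: height of the flat brass rim (30 mm bore) on which the lugs first rest. Seen from above, the two gaps in it (thread starts, 180 deg apart, 50 deg wide; a lug has about 0.15 rad to spare each way) have their middle 0.55 to 1.1 rad counterclockwise of the marks. Clockwise of the marks the lugs run into a hard step; past a gap, once dropped, into a wall.
- port_thread (a point): On the axis 13 mm below port_mouth: where the lugs' undersides rest once dropped in a gap (drop about 9 mm). From there the right-hand thread leads down clockwise, 3.33 mm per rad, 2 mm axial play. Pressed down lightly, the flange meets the collar about 1.2 rad forward of the gap's middle; the thread is tight 0.6 rad later: do not turn that far.
- stand: Grey plastic block 72x72x30 mm fixed to the bench with a blind hole 32 mm wide and 14.5 mm deep in which the plug stands on its nose; origin at the centre of its underside.
- plug: Steel screw plug, about 0.14 kg, 72 mm high, upright, standing loose in the stand's hole (origin 15.5 mm above the bench). Origin at its nose tip, z up. Nose 27 mm thick, 18 mm at the tip; lugs at +x and -x, 41 mm over both, underside 16 mm up; flange 56 mm across, 33 to 38 mm up; on top a blue wing bar, 46 mm along x, 14 mm along y, 38 to 72 mm up, red ends. A half turn makes no difference.
- plug_flange (a point): Centre of the underside of the plug's flange: 13 mm above the collar when the lugs rest on the rim, about 4 mm when dropped into the thread start at its middle, 0 when home.
- plug_wing (a point): Place to grip the blue wing bar: on the axis, 10 mm below the bar's top, 24 mm above the flange's upper face, 29 mm above its underside; axes as the plug's (bar along x, 14 mm across y).
- plug_mark (a point): Point on the plug 20 mm out from its axis along the wing (+x), at the height of the flange's underside.
- amber: Brown bottle, 60 mm across, 120 mm high, standing loose; origin under its centre.
- buffer: Clear bottle with blue cap, 66 mm across, 130 mm high, standing loose; origin under its centre.
- vial: Glass vial with black cap, 27 mm across, 62 mm high, standing loose; origin under its centre.
- petri: Petri dish, 88 mm across, 16 mm high, lying loose; origin under its centre.
- marker: Blue marker pen, 136 mm long (along y), 12 mm thick, lying loose; origin under its centre.
There are look-alikes about, which are no part of the job. What is shaped like the plug but yellow is not meant.

How it is judged:
By the outcome, as a careful person would: the job done as asked, in the order asked, and still so for the second after the job is handed in, with the robot touching nothing.
It also fails if it takes over 72 s, if anything falls off the work surface, if the arm or the gripper's body presses on something with over 40 N, if the wrist force passes 120 N, or if a joint passes its speed limit or range.

## Working session

There is one attempt and no reset: what is moved stays moved. The work goes in short steps, Python scripts to look and compute and a shell command to move; the robot and the scene stay as the last step left them, time stands still between calls to the robot, and variables do not carry over. Pictures are saved under pics/ and viewed, at most 10 in all, crops included, and the job is handed in when it is done.

```bash
mkdir -p pics; ls
python3 - <<'E'
from plant import *
import cv2,numpy as np
np.set_printoptions(precision=4,suppress=True)
for n in("scene","top"):
    im=capture(n); cv2.imwrite(f"pics/{n}0.png",im[:,:,::-1]); c=calibration(n); print(n,c["mtx"],c["view"])
s=observe(); print(s)
E
```

```text
pics
scene [[421.2049   0.     259.7079]
 [  0.     421.2049 194.7404]
 [  0.       0.       1.    ]] [[-0.6959  0.7181  0.0086  0.4616]
 [ 0.3508  0.3504 -0.8684 -0.1158]
 [-0.6266 -0.6013 -0.4958  1.5912]
 [ 0.      0.      0.      1.    ]]
top [[375.2484   0.     256.4105]
 [  0.     375.2484 193.5487]
 [  0.       0.       1.    ]] [[ 0.0025 -1.      0.0033 -0.0672]
 [-0.9767 -0.0031 -0.2146  0.5775]
 [ 0.2146 -0.0027 -0.9767  0.8217]
 [ 0.      0.      0.      1.    ]]
{'time_s': 0.1, 'qpos': array([-1.3846,  0.3512,  1.6524,  0.    ,  1.1391, -0.0846]), 'dq': array([-0.0015, -0.0005, -0.0022, -0.0002,  0.0013, -0.0001]), 'joint_torque': array([  0.0012, -50.683 , -29.1877,  -0.    ,   0.0027,   0.    ]), 'position': array([ 0.1471, -0.5296,  0.2308]), 'tcp_rot': array([-3.1405, -0.0001,  0.2708]), 'wrist_force': array([0.8433, 0.8635, 0.1234]), 'wrist_torque': array([-0.0426,  0.0034, -0.021 ]), 'gripper_force': 0.0, 'opening': 1.0029864628876024}
```

View pics/scene0.png

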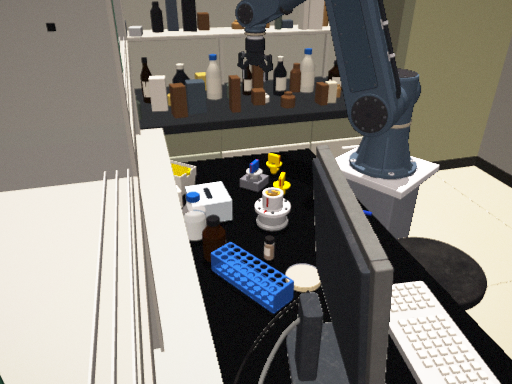

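View pics/top0.png

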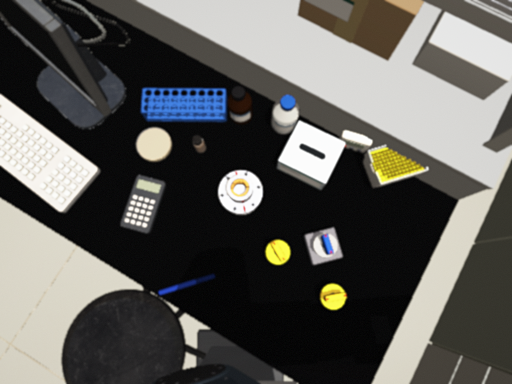

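The top view shows the reactor near (241,191), the stand with the blue wing near (324,246), and yellow look-alikes at (278,252) and (333,297). In the scene view the reactor is at (272,208) and the plug at (254,170). I'll enlarge both areas.

Run:
```python
import cv2,numpy as np
t=cv2.imread("pics/top0.png");s=cv2.imread("pics/scene0.png")
f=lambda im,x,y,w,h,k:cv2.resize(im[y:y+h,x:x+w],None,fx=k,fy=k,interpolation=cv2.INTER_CUBIC)
a=f(t,210,160,65,60,6);b=f(t,295,215,65,60,6);c=f(s,235,150,65,40,6);d=f(s,245,180,65,60,6)
e=np.zeros((600,780,3),np.uint8)
e[:360,:390]=a;e[:360,390:]=b
e[360:600,:390]=c;e[360:600,390:]=cv2.resize(f(s,245,182,55,54,1),(390,240),interpolation=cv2.INTER_CUBIC)
cv2.imwrite("pics/crop0.png",e)
```

```text
(no output)
```

View pics/crop0.png

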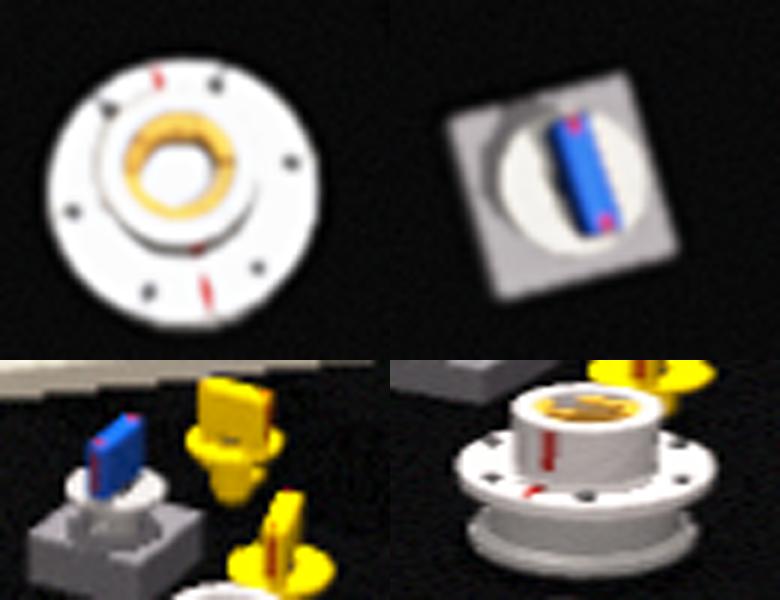

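The enlarged crops show the port's head-plate marks at about top px (236,173) and (244.5,209). The wing's red ends are at about top (325.5,235) and (331,252), and scene (251,163.5) and (257,159). Next I'll measure them.

```bash
cat > h.py <<'E'
import cv2,numpy as np
from plant import *
np.set_printoptions(precision=4,suppress=True)
C={n:calibration(n) for n in("scene","top")}
def ray(n,p):
    c=C[n];R=c["view"][:3,:3];o=-R.T@c["view"][:3,3]
    d=R.T@np.linalg.inv(c["mtx"])@np.array([p[0],p[1],1.]);return o,d/np.linalg.norm(d)
def plane(n,p,z):
    o,d=ray(n,p);return o+d*(z-o[2])/d[2]
def tri(p,q):
    o,d=ray("top",p);u,e=ray("scene",q)
    k=np.linalg.lstsq(np.c_[d,-e],u-o,rcond=None)[0]
    a,b=o+k[0]*d,u+k[1]*e;return (a+b)/2,np.linalg.norm(a-b)
def proj(n,P):
    c=C[n];q=c["mtx"]@(c["view"][:3,:3]@P+c["view"][:3,3]);return q[:2]/q[2]
def blobs(im,box,cond,mina=2):
    x,y,w,h=box;a=im[y:y+h,x:x+w].astype(int);m=cond(a[:,:,2],a[:,:,1],a[:,:,0]).astype(np.uint8)
    n,l,st,c=cv2.connectedComponentsWithStats(m)
    return [(st[i,4],c[i]+[x,y]) for i in range(1,n) if st[i,4]>=mina],m
E
python3 - <<'E'
from h import *
t=cv2.imread("pics/top0.png");s=cv2.imread("pics/scene0.png")
red=lambda r,g,b:(r>g+50)&(r>b+40)
pink=lambda r,g,b:(r>g+40)&(r>90)&(b>g)
print("port red top",blobs(t,(210,160,65,60),lambda r,g,b:(r>g+40)&(b>g-30))[0])
print("port red scene",blobs(s,(245,182,50,54),lambda r,g,b:(r>g+40)&(b>g-25))[0])
print("wing red top",blobs(t,(305,225,40,40),lambda r,g,b:(r>g+40))[0])
print("wing red scene",blobs(s,(242,152,25,30),lambda r,g,b:(r>g+40))[0])
# disc of port, top
def ell(im,box,cond):
    x,y,w,h=box;m=blobs(im,box,cond)[1]
    k=max(cv2.findContours(m,0,1)[0],key=cv2.contourArea);return cv2.fitEllipse(cv2.convexHull(k)+np.array([[x,y]]))
e=ell(t,(210,155,65,65),lambda r,g,b:r>120);print("disc",e,plane("top",e[0],.055))
br=lambda r,g,b:(r>b+50)&(g>b+20)
e=ell(t,(225,172,32,32),br);print("brass top",e,plane("top",e[0],.095))
e=ell(s,(255,186,35,18),br);print("brass scene",e,plane("scene",e[0],.095))
# flange
e=ell(t,(308,228,40,36),lambda r,g,b:((r>165)&(g>165))|(b>r+60));print("flange top",e,plane("top",e[0],.0535))
m=blobs(t,(308,228,40,36),lambda r,g,b:(b>r+60))[1]
k=max(cv2.findContours(m,0,1)[0],key=cv2.contourArea)+np.array([[308,228]]);r=cv2.minAreaRect(k);print("wing",r)
e=ell(t,(295,222,65,48),lambda r,g,b:(r>60));k=e;print(k)
for p in [((325.5,235.3),(257.2,159.3)),((331.2,252),(251.2,163.5))]: print(tri(*p))
E
```

```text
port red top [(np.int32(6), array([235.8333, 172.8333])), (np.int32(2), array([242.5, 201. ])), (np.int32(11), array([244., 208.]))]
port red scene [(np.int32(22), array([266.7727, 201.9091])), (np.int32(7), array([264.8571, 210.7143]))]
wing red top [(np.int32(7), array([325.2857, 235.    ])), (np.int32(6), array([330.5, 252. ]))]
wing red scene [(np.int32(2), array([256.5, 159. ])), (np.int32(6), array([250. , 168.5]))]
disc ((240.12005615234375, 191.50074768066406), (44.3182258605957, 44.89255905151367), 86.5687026977539) [ 0.5843 -0.0268  0.055 ]
brass top ((239.5369415283203, 187.0899658203125), (17.846004486083984, 18.65525245666504), 58.0750846862793) [ 0.5856 -0.027   0.095 ]
brass scene ((272.23388671875, 192.51226806640625), (5.987868309020996, 15.661504745483398), 91.73253631591797) [ 0.5796 -0.0325  0.095 ]
flange top ((325.79949951171875, 247.95669555664062), (29.582561492919922, 37.943058013916016), 22.080127716064453) [ 0.4515 -0.2262  0.0535]
wing ((327.0500183105469, 243.65003967285156), (18.973661422729492, 6.640782356262207), 71.56504821777344)
((323.202392578125, 245.44757080078125), (39.62429428100586, 42.05595016479492), 139.7395782470703)
(array([ 0.4702, -0.2104,  0.1066]), np.float64(0.01562574529608561))
(array([ 0.4462, -0.2411,  0.0692]), np.float64(0.014983512664153063))
```

Run:
```python
from h import *
t=cv2.imread("pics/top0.png");s=cv2.imread("pics/scene0.png")
A=tri((325.4,235.2),(251.2,163.5));B=tri((331,252),(257.2,159.3));print("wing",A,B)
print("port mark",tri((244.2,208.4),(264.86,210.7)))
a,b=plane("top",(235.9,172.8),.058),plane("top",(244.2,208.4),.058);d=a-b;print(a,b,np.arctan2(d[1],d[0]),(a+b)/2)
# weighted red centroids (sub-pixel)
def wc(im,x0,y0,x1,y1,f):
    a=im[y0:y1,x0:x1].astype(float);w=np.clip(f(a[...,2],a[...,1],a[...,0]),0,None);Y,X=np.mgrid[y0:y1,x0:x1];return (w*X).sum()/w.sum(),(w*Y).sum()/w.sum()
f=lambda r,g,b:np.minimum(r-g,r-g+b-g+20)-15
p=wc(t,232,168,240,177,f);q=wc(t,240,203,249,213,f);print(p,q)
a,b=plane("top",p,.058),plane("top",q,.058);d=a-b;print("port yaw",np.arctan2(d[1],d[0]),a,b)
f=lambda r,g,b:r-g-15
p=wc(t,320,231,330,239,f);q=wc(t,326,247,335,256,f);print(p,q)
a,b=plane("top",p,.0875),plane("top",q,.0875);d=a-b;print("wing yaw",np.arctan2(d[1],d[0]),(a+b)/2,np.linalg.norm(d))
# disc & flange in scene: project expected and compare extents
def ell(im,box,cond):
    x,y,w,h=box;m=blobs(im,box,cond)[1];k=max(cv2.findContours(m,0,1)[0],key=cv2.contourArea);k=k+np.array([[x,y]]);return k[:,0]
k=ell(s,(245,182,55,54),lambda r,g,b:(r>90));print("port scene cols",k.min(0),k.max(0))
for P in([.585,-.027,.055],):print(proj("scene",np.array(P)),proj("scene",np.array([P[0],P[1],.1])))
# stand + flange in top
m=blobs(t,(308,225,42,42),lambda r,g,b:(np.minimum(r,g)>190))[1];Y,X=np.nonzero(m);print("flange ext",X.min()+308,X.max()+308,Y.min()+225,Y.max()+225)
m=blobs(t,(290,220,62,50),lambda r,g,b:(r>60)|(b>80))[1];k=max(cv2.findContours(m,0,1)[0],key=cv2.contourArea)+np.array([[290,220]])
r=cv2.minAreaRect(k);print(r,plane("top",r[0],.025))
for z in(.03,.0535):print(z,proj("top",np.array([.4585,-.2215,z])))
```

```text
wing (array([ 0.4774, -0.22  ,  0.0886]), np.float64(0.00028144993783121825)) (array([ 0.4397, -0.2304,  0.0882]), np.float64(0.0013799737374431673))
port mark (array([ 0.5627, -0.0501,  0.0161]), np.float64(0.03775739662694702))
[ 0.6296 -0.0163  0.058 ] [ 0.5429 -0.037   0.058 ] 0.23489436885339107 [ 0.5862 -0.0266  0.058 ]
(np.float64(235.84422110552765), np.float64(172.70603015075378)) (np.float64(243.93108504398828), np.float64(208.25953079178885))
port yaw 0.22970681140274282 [ 0.6298 -0.0161  0.058 ] [ 0.5433 -0.0364  0.058 ]
(np.float64(325.18629550321197), np.float64(235.05353319057815)) (np.float64(330.64978902953584), np.float64(251.84177215189874))
wing yaw 0.2814585382804262 [ 0.4591 -0.225   0.0875] 0.03867312586366268
port scene cols [254 182] [290 230]
[272.0672 205.9199] [272.4358 192.3122]
flange ext 314 337 233 257
((323.2538757324219, 245.5648193359375), (32.57514190673828, 32.47334289550781), 75.25643920898438) [ 0.4593 -0.2257  0.025 ]
0.03 [321.877  245.7245]
0.0535 [323.6408 244.924 ]
```

```bash
python3 -m pendant '40 -22 0 0 0 0 -1; 85 -46 0 0 0 0 -1; 130 -71 0 0 0 0 -1; 175 -96 0 0 0 0 -1; 215 -118 0 0 0 0 -1'
python3 -m pendant '40 -22 0 0 0 0 -1; 85 -46 0 0 0 0 -1; 125 -70 20 0 0 0 -1; 160 -88 50 0 0 0 -1; 166 -92 90 0 0 0 -1'
python3 -m pendant '0 0 0 0 0 0 -1; 0 0 0 0 0 0 -1; 0 0 0 0 0 0 -1; 0 0 0 0 0 0 -1; 0 0 0 0 0 0 -1'
python3 - <<'E'
from h import *
for n in("scene","top"):
    im=capture(n);cv2.imwrite(f"pics/{n}1.png",im[:,:,::-1])
print(observe())
print("far mark",tri((235.9,172.75),(264.86,210.7)))
E
```

```text
time_s: 0.72
position: [0.3237, -0.3572, 0.2312]
tcp_rot: [-3.141, 0.0, 0.271]
wrist_force: [-0.1, 0.2, 0.9]
opening: 1.002
gripper_force: 0.0
time_s: 1.35
position: [0.4597, -0.2242, 0.1406]
tcp_rot: [3.141, -0.001, 0.273]
wrist_force: [0.8, 0.5, -0.5]
opening: 0.998
gripper_force: 0.0
time_s: 1.98
position: [0.4581, -0.2259, 0.1418]
tcp_rot: [3.141, -0.001, 0.27]
wrist_force: [-0.5, 1.0, 0.9]
opening: 1.001
gripper_force: 0.0
{'time_s': 2.075, 'qpos': array([-0.5491,  0.3973,  1.8367, -0.    ,  0.9072,  0.7511]), 'dq': array([ 0.0027,  0.0041,  0.0037,  0.0003, -0.0025,  0.0012]), 'joint_torque': array([ -0.0588, -48.8127, -24.5659,  -0.0011,   0.0028,  -0.0008]), 'position': array([ 0.4581, -0.2258,  0.1415]), 'tcp_rot': array([ 3.1413, -0.0002,  0.2706]), 'wrist_force': array([ 0.0493, -0.3924, -0.0196]), 'wrist_torque': array([ 0.0167,  0.0276, -0.011 ]), 'gripper_force': 0.0, 'opening': 0.9995689325698461}
far mark (array([ 0.6279, -0.016 ,  0.0627]), np.float64(0.0013666698604057354))
```

```bash
python3 -m pendant '1 0 20 0 0 0 -1; 1 0 40 0 0 0 -1; 1 0 60 0 0 0 -1; 1 0 74 0 0 0 -1; 1 0 81 0 0 0 -1' 50
python3 -m pendant '0 0 0 0 0 0 -1; 0 0 0 0 0 0 0; 0 0 0 0 0 0 0.5; 0 0 0 0 0 0 1; 0 0 0 0 0 0 1'
python3 -m pendant '0 0 0 0 0 0 1; 0 0 0 0 0 0 1; 0 0 0 0 0 0 1; 0 0 0 0 0 0 1; 0 0 0 0 0 0 1'
```

```text
time_s: 2.7
position: [0.4589, -0.2253, 0.0597]
tcp_rot: [-3.141, 0.0, 0.271]
wrist_force: [-0.2, 0.4, -0.1]
opening: 0.999
gripper_force: 0.0
time_s: 3.32
position: [0.4591, -0.2254, 0.0605]
tcp_rot: [3.141, -0.0, 0.271]
wrist_force: [-1.9, 0.0, 9.0]
opening: 0.153
gripper_force: 51.8
time_s: 3.95
position: [0.4592, -0.2255, 0.0605]
tcp_rot: [3.141, -0.0, 0.271]
wrist_force: [-2.0, -0.8, 5.4]
opening: 0.156
gripper_force: 50.2
```

```bash
python3 -m pendant '0 0 -10 0 0 0 1; 0 0 -30 0 0 0 1; 0 0 -60 0 0 0 1; 0 0 -90 0 0 0 1; 0 0 -115 0 0 0 1'
python3 -m pendant '0 0 0 0 0 0 1; 0 0 0 0 0 0 1; 0 0 0 0 0 0 1; 0 0 0 0 0 0 1; 0 0 0 0 0 0 1'
python3 - <<'E'
from h import *
a,b=capture("scene"),capture("top")
for n,im in(("scene",a),("top",b)):cv2.imwrite(f"pics/{n}2.png",im[:,:,::-1])
print(observe())
e=np.zeros((600,800,3),np.uint8)
P=np.array([.459,-.2255,.16])
for i,(n,im) in enumerate((("scene",a),("top",b))):
    u,v=proj(n,P).astype(int);c=im[max(v-50,0):v+50,u-33:u+33,::-1];print(n,u-33,max(v-50,0),6);c=cv2.resize(c,None,fx=6,fy=6,interpolation=cv2.INTER_CUBIC);e[:c.shape[0],i*400:i*400+396]=c
cv2.imwrite("pics/crop2.png",e)
E
```

```text
time_s: 4.58
position: [0.459, -0.2253, 0.1767]
tcp_rot: [3.141, -0.0, 0.271]
wrist_force: [-0.4, 0.3, -2.4]
opening: 0.152
gripper_force: 49.3
time_s: 5.2
position: [0.459, -0.2253, 0.1749]
tcp_rot: [-3.141, 0.0, 0.271]
wrist_force: [0.0, 0.2, -1.3]
opening: 0.151
gripper_force: 49.4
{'time_s': 5.3, 'qpos': array([-0.5475,  0.3505,  1.8072,  0.    ,  0.9841,  0.7525]), 'dq': array([ 0.0007, -0.0014, -0.0025, -0.0015, -0.0006, -0.0007]), 'joint_torque': array([ -0.0024, -48.4196, -26.7649,   0.0014,  -0.0011,   0.0001]), 'position': array([ 0.459 , -0.2254,  0.1751]), 'tcp_rot': array([-3.1414,  0.0002,  0.2708]), 'wrist_force': array([ 0.5995, -0.0165, -0.9468]), 'wrist_torque': array([ 0.0135,  0.0263, -0.0323]), 'gripper_force': 49.40106153488159, 'opening': 0.15334111822062127}
scene 221 91 6
top 301 190 6
```

View pics/crop2.png

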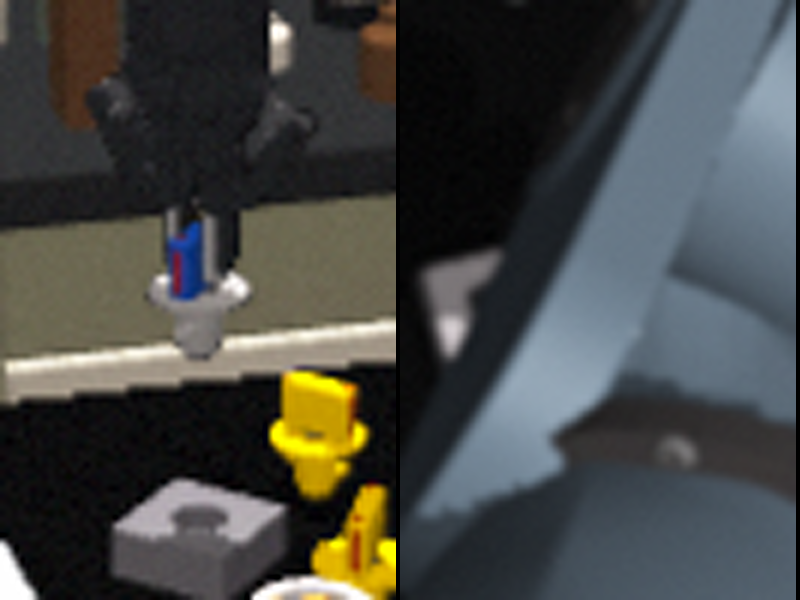

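```bash
python3 -m pendant '25 -22 0 0 0 0.01 1; 60 -54 0 0 0 0.02 1; 100 -90 0 0 0 0.03 1; 140 -126 0 0 0 0.04 1; 165 -148 0 0 0 0.04 1'
python3 -m pendant '7 -6 0 0 0 0 1; 10 -9 0 0 0 0 1; 10 -9 0 0 0 0 1; 10 -9 0 0 0 0 1; 10 -9 0 0 0 0 1'
python3 - <<'E'
from h import *
a,b=capture("scene"),capture("top")
for n,im in(("scene",a),("top",b)):cv2.imwrite(f"pics/{n}3.png",im[:,:,::-1])
s=observe();print(s["position"],s["tcp_rot"],s["wrist_force"],s["wrist_torque"])
e=np.zeros((600,800,3),np.uint8)
P=np.array([.5857,-.0267,.14])
for i,(n,im) in enumerate((("scene",a),("top",b))):
    u,v=proj(n,P).astype(int);c=im[max(v-50,0):v+50,u-33:u+33,::-1];print(n,u-33,max(v-50,0),6);c=cv2.resize(c,None,fx=6,fy=6,interpolation=cv2.INTER_CUBIC);e[:c.shape[0],i*400:i*400+396]=c
cv2.imwrite("pics/crop3.png",e)
for n in C: 
    R=C[n]["view"];print(n,-R[:3,:3].T@R[:3,3])
E
```

```text
time_s: 5.92
position: [0.5794, -0.0365, 0.1752]
tcp_rot: [-3.142, -0.0, 0.232]
wrist_force: [-0.1, -0.3, -2.1]
opening: 0.153
gripper_force: 49.2
time_s: 6.55
position: [0.5859, -0.0282, 0.1754]
tcp_rot: [3.142, -0.0, 0.23]
wrist_force: [0.0, -1.0, -1.4]
opening: 0.153
gripper_force: 49.2
[ 0.586  -0.0279  0.1754] [ 3.1415 -0.0001  0.2303] [ 0.3218 -0.3178 -1.4998] [ 0.036   0.0683 -0.0351]
scene 239 129 6
top 205 132 6
scene [1.3589 0.6659 0.6843]
top [ 0.3878 -0.0632  0.9267]
```

View pics/crop3.png

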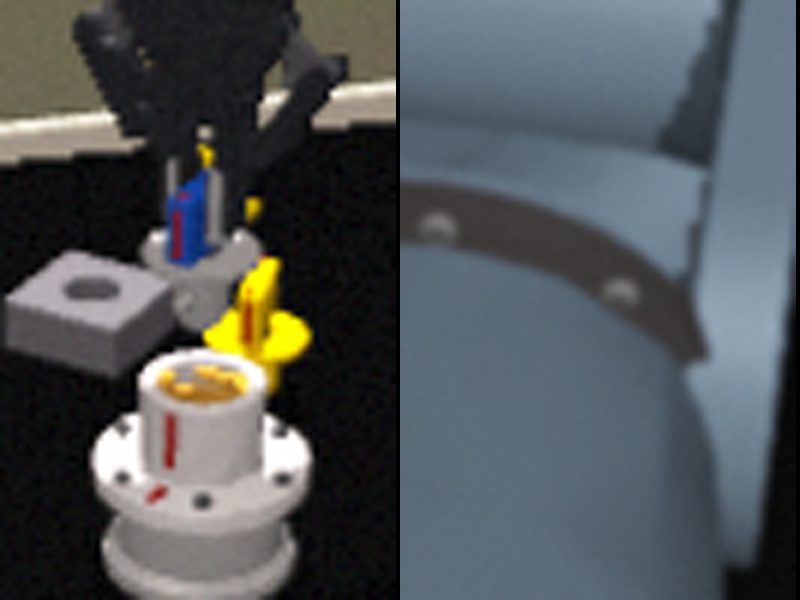

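Scene view: the plug is held upright, its flange spanning crop columns 140–261 and the collar 138–268 (zoom 6). The plug sits slightly left of the collar axis; the top view is blocked by the arm. I'll measure the offset at sub-pixel level.

Run:
```python
from h import *
im=cv2.imread("pics/scene3.png").astype(float);g=im.max(2)
def edges(v,u0,u1):
    r=g[v,u0:u1]; return " ".join("%d"%x for x in r)
print("flange rows, cols 258..286")
for v in range(166,175):print(v,edges(v,258,286))
print("collar rows")
for v in range(190,206,2):print(v,edges(v,258,288))
p=np.array([.586,-.0279,0]);q=np.array([.5857,-.0267,0])
def ext(c,z,r):
    a=np.linspace(0,2*np.pi,400);Q=np.array([proj("scene",c+[r*np.cos(t),r*np.sin(t),z]) for t in a]);return Q.min(0),Q.max(0)
print("pred flange",ext(p,.163,.028),ext(p,.168,.028));print("pred collar",ext(q,.1,.03),ext(q,.07,.03));print("pred disc",ext(q,.058,.052))
m=(g>110);print("disc row extents",[(v,np.nonzero(m[v,250:300])[0][[0,-1]]+250) for v in range(200,216,2)])
```

```text
flange rows, cols 258..286
166 14 14 15 16 14 16 10 14 50 104 113 127 142 120 115 85 127 99 47 29 27 25 37 19 10 10 14 10
167 15 15 12 15 9 12 100 116 152 118 116 124 140 116 113 84 129 100 48 30 110 124 49 14 8 17 13 15
168 9 16 11 13 16 59 220 235 194 125 120 125 137 116 111 103 131 114 86 86 222 174 139 67 11 16 12 17
169 16 9 16 15 33 120 178 188 150 113 115 125 139 117 115 109 113 105 118 136 180 157 153 137 56 18 14 13
170 13 17 14 14 79 139 152 150 126 109 113 123 135 115 113 111 85 73 134 150 150 152 151 148 87 29 16 10
171 13 11 13 16 72 137 147 149 129 91 120 125 140 114 117 93 86 126 149 150 150 151 150 150 127 74 30 14
172 68 22 11 18 44 120 144 149 126 119 120 136 142 116 128 136 138 150 152 151 152 152 151 142 229 251 242 113
173 163 163 126 115 69 87 130 146 142 138 131 130 128 135 149 150 153 151 155 153 151 150 142 128 254 255 253 139
174 181 184 173 171 165 160 149 137 132 142 142 147 143 144 147 151 149 153 153 148 136 126 208 253 255 255 235 85
collar rows
190 71 47 29 14 7 246 253 253 251 226 172 164 164 215 248 251 251 212 178 184 203 247 254 254 243 199 174 90 
[... 695 characters left out ...]
5 253 253 253 253 254
204 254 254 254 255 205 145 158 160 145 135 159 170 175 173 170 171 166 166 167 164 159 150 144 139 172 254 255 255 255 255
pred flange (array([262.3225, 167.9142]), array([282.6652, 177.0644])) (array([262.3438, 166.3104]), array([282.7301, 175.4117]))
pred collar (array([261.7341, 187.3348]), array([282.9681, 197.7634])) (array([261.6188, 196.3342]), array([282.5905, 207.0288]))
pred disc (array([253.9223, 196.139 ]), array([290.1114, 214.8702]))
disc row extents [(200, array([257, 287])), (202, array([255, 289])), (204, array([254, 290])), (206, array([254, 290])), (208, array([255, 289])), (210, array([255, 289])), (212, array([257, 288])), (214, array([259, 285]))]
```

```bash
python3 -m pendant '0 -2 8 0 0 0 1; 0 -2 16 0 0 0 1; 0 -2 24 0 0 0 1; 0 -2 30 0 0 0 1; 0 -2 33 0 0 0 1'
python3 -m pendant '0 0 2 0 0 0 1; 0 0 4 0 0 0 1; 0 0 6 0 0 0 1; 0 0 8 0 0 0 1; 0 0 8 0 0 0 1'
python3 - <<'E'
from h import *
a=capture("scene");cv2.imwrite("pics/scene4.png",a[:,:,::-1]);g=a.max(2)
s=observe();print(s["position"],s["tcp_rot"],s["wrist_force"],s["wrist_torque"])
for v in range(178,206,2):print(v,*g[v,256:288])
E
```

```text
time_s: 7.28
position: [0.5855, -0.0257, 0.1418]
tcp_rot: [-3.141, 0.001, 0.231]
wrist_force: [0.2, -0.2, -2.1]
opening: 0.155
gripper_force: 49.3
time_s: 7.9
position: [0.5856, -0.0256, 0.1342]
tcp_rot: [-3.142, 0.0, 0.231]
wrist_force: [0.5, -0.1, -1.9]
opening: 0.155
gripper_force: 49.3
[ 0.5857 -0.0257  0.1343] [-3.1416  0.      0.2308] [-0.2865  0.1491 -1.774 ] [-0.0224  0.0115  0.0637]
178 80 112 138 176 180 181 181 182 152 92 46 119 80 91 135 125 112 93 128 130 70 38 25 30 66 249 244 175 117 49 12 13
180 181 182 181 181 183 182 149 97 72 64 140 138 90 76 128 125 114 103 127 127 64 35 24 83 127 197 174 148 111 82 33 12
182 181 182 180 151 105 75 68 93 144 181 239 171 88 76 126 123 111 98 128 123 103 96 137 181 179 172 156 141 254 255 255 254
184 96 105 87 70 64 64 62 130 145 148 151 131 83 81 128 121 113 115 83 88 137 152 153 150 148 150 149 101 236 255 255 255
186 86 80 67 62 66 65 66 93 131 145 148 129 114 124 135 125 132 135 143 153 151 151 150 152 151 142 153 254 255 255 255 255
188 84 86 70 62 68 54 40 17 36 167 174 138 134 146 142 149 154 154 158 154 152 140 133 127 147 2
[... 325 characters left out ...]
26 126 125 126 122 116 121 149 163 186 194 196 168 130 71 26 10 9
196 16 14 11 16 15 12 116 140 156 167 186 196 193 183 184 168 165 161 182 181 187 192 196 191 168 162 132 54 7 12 17 4
198 14 9 9 137 218 250 191 143 154 158 149 138 152 168 175 176 181 181 177 174 173 167 163 156 154 146 128 217 133 32 6 13
200 60 215 138 95 148 253 202 145 153 156 153 134 151 169 173 174 170 170 168 172 168 164 163 161 150 141 125 244 194 114 83 136
202 253 254 254 253 254 254 205 146 154 162 154 136 149 168 172 173 170 169 172 169 164 163 163 157 146 140 174 253 253 253 253 255
204 254 254 254 254 255 254 205 145 154 160 144 136 159 173 174 174 171 169 170 167 170 167 159 154 150 137 173 254 255 255 255 255
```

```bash
python3 -m pendant '0 0 1 0 0 0 1; 0 0 2 0 0 0 1; 0 0 3 0 0 0 1; 0 0 4 0 0 0 1; 0 0 5 0 0 0 1'
python3 -m pendant '0 0 0.5 0 0 0 1; 0 0 1 0 0 0 1; 0 0 1.5 0 0 0 1; 0 0 2 0 0 0 1; 0 0 2 0 0 0 1'
```

```text
time_s: 8.57
position: [0.5856, -0.0257, 0.1292]
tcp_rot: [-3.142, 0.0, 0.231]
wrist_force: [-0.9, -0.8, -0.2]
opening: 0.153
gripper_force: 49.4
time_s: 9.2
position: [0.5854, -0.0257, 0.1272]
tcp_rot: [-3.141, 0.001, 0.231]
wrist_force: [-4.6, -1.4, 1.1]
opening: 0.152
gripper_force: 49.7
```

```bash
python3 -m pendant '-0.5 0 0 0 0 0 1; -1 0 0 0 0 0 1; -1 0 0 0 0 0 1; -1 0 0 0 0 0 1; -1 0 0 0 0 0 1'
python3 -m pendant '0 0 0.5 0 0 0 1; 0 0 1 0 0 0 1; 0 0 1 0 0 0 1; 0 0 1 0 0 0 1; 0 0 1 0 0 0 1'
```

```text
time_s: 9.82
position: [0.5849, -0.0259, 0.1274]
tcp_rot: [3.141, -0.001, 0.231]
wrist_force: [-0.0, 0.6, -2.1]
opening: 0.151
gripper_force: 49.4
time_s: 10.45
position: [0.5847, -0.0259, 0.1263]
tcp_rot: [-3.142, -0.0, 0.231]
wrist_force: [0.4, 0.0, -1.4]
opening: 0.155
gripper_force: 49.4
```

```bash
python3 -m pendant '-0.7 0 0 0 0 0 1; -0.7 0 0.5 0 0 0 1; -0.7 0 1 0 0 0 1; -0.7 0 1 0 0 0 1; -0.7 0 1 0 0 0 1'
python3 -m pendant '0 0 0.5 0 0 0 1; 0 0 1 0 0 0 1; 0 0 1 0 0 0 1; 0 0 1 0 0 0 1; 0 0 1 0 0 0 1'
```

```text
time_s: 11.08
position: [0.584, -0.0261, 0.1253]
tcp_rot: [-3.142, -0.0, 0.231]
wrist_force: [0.7, -0.7, -1.5]
opening: 0.153
gripper_force: 49.4
time_s: 11.7
position: [0.5841, -0.0261, 0.1244]
tcp_rot: [3.142, -0.0, 0.231]
wrist_force: [-0.2, 0.3, 2.3]
opening: 0.154
gripper_force: 49.8
```

```bash
cat > o.py <<'E'
from h import *
s=observe();print("T",s["wrist_torque"],"F",s["wrist_force"])
E
python3 -m pendant '0 0 0 0 0 -0.04 1; 0 0 0 0 0 -0.08 1; 0 0 0 0 0 -0.12 1; 0 0 0 0 0 -0.16 1; 0 0 0 0 0 -0.16 1'; python3 o.py
python3 -m pendant '0 0 0 0 0 -0.04 1; 0 0 0 0 0 -0.08 1; 0 0 0 0 0 -0.12 1; 0 0 0 0 0 -0.12 1; 0 0 0 0 0 -0.12 1'; python3 o.py
```

```text
time_s: 12.32
position: [0.5843, -0.0261, 0.1245]
tcp_rot: [3.141, -0.001, 0.39]
wrist_force: [0.3, 0.7, 2.4]
opening: 0.152
gripper_force: 49.8
T [ 0.0607 -0.0151 -0.009 ] F [0.2725 0.6898 2.3985]
time_s: 12.95
position: [0.5841, -0.026, 0.1244]
tcp_rot: [3.141, -0.0, 0.51]
wrist_force: [0.4, 0.5, 2.5]
opening: 0.16
gripper_force: 49.9
T [ 0.0541 -0.0743 -0.0041] F [0.4075 0.4554 2.4601]
```

```bash
python3 -m pendant '0 0 0 0 0 -0.04 1; 0 0 0 0 0 -0.08 1; 0 0 0 0 0 -0.12 1; 0 0 0 0 0 -0.12 1; 0 0 0 0 0 -0.12 1'; python3 o.py
python3 -m pendant '0 0 0 0 0 -0.04 1; 0 0 0 0 0 -0.08 1; 0 0 0 0 0 -0.10 1; 0 0 0 0 0 -0.10 1; 0 0 0 0 0 -0.10 1'; python3 o.py
```

```text
time_s: 13.58
position: [0.5841, -0.0261, 0.1244]
tcp_rot: [3.141, -0.0, 0.63]
wrist_force: [-0.1, 0.1, 2.9]
opening: 0.148
gripper_force: 50.0
T [ 0.0968 -0.0132  0.0219] F [-0.1354  0.0531  2.906 ]
time_s: 14.2
position: [0.5841, -0.0261, 0.1244]
tcp_rot: [3.141, -0.0, 0.73]
wrist_force: [0.5, -1.1, 3.8]
opening: 0.155
gripper_force: 50.0
T [-0.0015 -0.0864 -0.0673] F [ 0.5422 -1.0911  3.8363]
```

```bash
python3 -m pendant '0 0 0 0 0 -0.04 1; 0 0 0 0 0 -0.08 1; 0 0 0 0 0 -0.10 1; 0 0 0 0 0 -0.10 1; 0 0 0 0 0 -0.10 1'; python3 o.py
```

```text
time_s: 14.82
position: [0.5841, -0.0261, 0.1243]
tcp_rot: [3.141, -0.0, 0.83]
wrist_force: [0.8, 1.1, 4.6]
opening: 0.155
gripper_force: 50.2
T [ 0.0621 -0.0333 -0.0333] F [0.8148 1.0858 4.556 ]
```

```bash
python3 -m pendant '0 0 0 0 0 -0.04 1; 0 0 0 0 0 -0.08 1; 0 0 0 0 0 -0.10 1; 0 0 0 0 0 -0.10 1; 0 0 0 0 0 -0.10 1'; python3 o.py
```

```text
time_s: 15.45
position: [0.5841, -0.0261, 0.1243]
tcp_rot: [3.141, -0.0, 0.93]
wrist_force: [0.6, -0.2, 4.0]
opening: 0.153
gripper_force: 50.2
T [ 0.0309 -0.0554 -0.038 ] F [ 0.5778 -0.2467  4.007 ]
```

```bash
python3 -m pendant '0 0 0 0 0 -0.04 1; 0 0 0 0 0 -0.08 1; 0 0 0 0 0 -0.10 1; 0 0 0 0 0 -0.10 1; 0 0 0 0 0 -0.10 1'; python3 o.py
```

```text
time_s: 16.08
position: [0.5841, -0.0261, 0.1243]
tcp_rot: [3.141, -0.0, 1.03]
wrist_force: [1.0, -0.3, 2.9]
opening: 0.156
gripper_force: 50.1
T [ 0.0377 -0.245  -0.059 ] F [ 0.9554 -0.306   2.9344]
```

```bash
python3 -m pendant '0 0 0 0 0 -0.04 1; 0 0 0 0 0 -0.08 1; 0 0 0 0 0 -0.10 1; 0 0 0 0 0 -0.10 1; 0 0 0 0 0 -0.10 1'; python3 o.py
```

```text
time_s: 16.7
position: [0.5841, -0.0261, 0.1243]
tcp_rot: [3.141, 0.0, 1.13]
wrist_force: [1.9, -0.3, 1.7]
opening: 0.155
gripper_force: 49.8
T [-0.1791 -0.428  -0.0416] F [ 1.9428 -0.286   1.6934]
```

```bash
python3 -m pendant '0 0.4 0 0 0 0 1; 0 0.9 0 0 0 0 1; 0 0.9 0 0 0 0 1; 0 0.9 0 0 0 0 1; 0 0.9 0 0 0 0 1'; python3 o.py
```

```text
time_s: 17.32
position: [0.5845, -0.0263, 0.1241]
tcp_rot: [-3.141, 0.0, 1.131]
wrist_force: [-2.2, 0.3, 2.6]
opening: 0.156
gripper_force: 49.9
T [ 0.1792  0.5728 -0.0331] F [-2.2253  0.3236  2.556 ]
```

```bash
python3 -m pendant '0 0 0.3 0 0 0 1; 0 0 0.6 0 0 0 1; 0 0 0.6 0 0 0 1; 0 0 0.6 0 0 0 1; 0 0 0.6 0 0 0 1'; python3 o.py
```

```text
time_s: 17.95
position: [0.5848, -0.0264, 0.1237]
tcp_rot: [-3.141, -0.0, 1.131]
wrist_force: [-3.6, 2.3, 2.9]
opening: 0.157
gripper_force: 50.2
T [ 0.2772  0.7211 -0.0659] F [-3.6189  2.328   2.8906]
```

```bash
python3 -m pendant '0 -0.3 0 0 0 0 1; 0 -0.6 0 0 0 0 1; 0 -0.6 0 0 0 -0.03 1; 0 -0.6 0 0 0 -0.06 1; 0 -0.6 0 0 0 -0.06 1'; python3 o.py
```

```text
time_s: 18.58
position: [0.5844, -0.0264, 0.1236]
tcp_rot: [3.141, 0.0, 1.192]
wrist_force: [-0.2, -0.1, 1.3]
opening: 0.155
gripper_force: 49.8
T [-0.2234  0.0753  0.0212] F [-0.2287 -0.1354  1.2753]
```

```bash
python3 -m pendant '0 0 0.3 0 0 0 1; 0 0 0.3 0 0 -0.03 1; 0 0 0.3 0 0 -0.06 1; 0 0 0.3 0 0 -0.06 1; 0 0 0.3 0 0 -0.06 1'; python3 o.py
```

```text
time_s: 19.2
position: [0.5843, -0.0263, 0.1233]
tcp_rot: [-3.142, 0.0, 1.251]
wrist_force: [1.8, -3.1, -2.7]
opening: 0.153
gripper_force: 49.3
T [-0.5976 -0.2779 -0.0405] F [ 1.8282 -3.1317 -2.7243]
```

```bash
python3 -m pendant '0 0 0.4 0 0 0 1; 0 0 0.4 0 0 -0.03 1; 0 0 0.4 0 0 -0.05 1; 0 0 0.4 0 0 -0.05 1; 0 0 0.4 0 0 -0.05 1'; python3 o.py
```

```text
time_s: 19.82
position: [0.5843, -0.0262, 0.123]
tcp_rot: [3.142, 0.0, 1.301]
wrist_force: [2.0, -3.7, -0.3]
opening: 0.149
gripper_force: 49.4
T [-0.8101 -0.3414 -0.0614] F [ 2.0133 -3.661  -0.3453]
```

```bash
python3 -m pendant '-0.3 0.2 0 0 0 0 1; -0.6 0.5 0 0 0 0 1; -0.6 0.5 0.5 0 0 0 1; -0.6 0.5 1 0 0 0 1; -0.6 0.5 1 0 0 0 1'; python3 o.py
```

```text
time_s: 20.45
position: [0.5844, -0.0268, 0.1218]
tcp_rot: [-3.141, -0.0, 1.301]
wrist_force: [-0.6, 0.1, -2.1]
opening: 0.159
gripper_force: 49.3
T [-0.0135 -0.0202 -0.0191] F [-0.6457  0.0596 -2.1011]
```

```bash
python3 -m pendant '0 0 0.8 0 0 0 1; 0 0 1.6 0 0 0 1; 0 0 2.4 0 0 0 1; 0 0 3.2 0 0 0 1; 0 0 3.2 0 0 0 1'; python3 o.py
```

```text
time_s: 21.08
position: [0.5846, -0.0269, 0.1187]
tcp_rot: [-3.141, -0.0, 1.301]
wrist_force: [0.0, -0.2, -0.6]
opening: 0.158
gripper_force: 49.3
T [ 0.0102 -0.0343 -0.0518] F [ 0.042  -0.2076 -0.5591]
```

```bash
python3 -m pendant '0 0 0.6 0 0 0 1; 0 0 1.2 0 0 0 1; 0 0 1.8 0 0 0 1; 0 0 1.8 0 0 0 1; 0 0 1.8 0 0 0 1'; python3 o.py
```

```text
time_s: 21.7
position: [0.5846, -0.0269, 0.117]
tcp_rot: [3.142, 0.0, 1.301]
wrist_force: [0.4, -0.4, -1.8]
opening: 0.154
gripper_force: 49.4
T [0.0528 0.0541 0.0232] F [ 0.4093 -0.4164 -1.7702]
```

```bash
python3 -m pendant '0 0 0.3 0 0 0 1; 0 0 0.6 0 0 0 1; 0 0 0.8 0 0 0 1; 0 0 0.8 0 0 0 1; 0 0 0.8 0 0 0 1'; python3 o.py
```

```text
time_s: 22.32
position: [0.5846, -0.0269, 0.1162]
tcp_rot: [3.142, -0.0, 1.301]
wrist_force: [0.2, -0.0, -1.7]
opening: 0.153
gripper_force: 49.4
T [ 0.0516 -0.0219 -0.0278] F [ 0.1693 -0.0418 -1.6603]
```

```bash
python3 -m pendant '0 0 0.3 0 0 0 1; 0 0 0.6 0 0 0 1; 0 0 0.8 0 0 0 1; 0 0 0.8 0 0 0 1; 0 0 0.8 0 0 0 1'; python3 o.py
```

```text
time_s: 22.95
position: [0.5847, -0.0269, 0.1159]
tcp_rot: [3.141, -0.0, 1.301]
wrist_force: [-1.7, -0.2, 5.0]
opening: 0.156
gripper_force: 50.5
T [0.0443 0.4312 0.043 ] F [-1.7374 -0.2415  4.9979]
```

```bash
python3 -m pendant '0 0 0.2 0 0 0 1; 0 0 0.4 0 0 0 1; 0 0 0.4 0 0 0 1; 0 0 0.4 0 0 0 1; 0 0 0.4 0 0 0 1'; python3 o.py
```

```text
time_s: 23.58
position: [0.5848, -0.027, 0.1159]
tcp_rot: [3.141, 0.0, 1.301]
wrist_force: [-3.5, -0.5, 9.9]
opening: 0.156
gripper_force: 51.0
T [0.0553 0.6818 0.0413] F [-3.5197 -0.4633  9.873 ]
```

```bash
python3 -m pendant '0 -0.2 -0.5 0 0 0 1; 0 -0.2 -0.4 0 0 0.04 1; 0 -0.3 -0.3 0 0 0.08 1; 0 -0.3 -0.1 0 0 0.12 1; 0 -0.3 0 0 0 0.16 1'; python3 o.py
```

```text
time_s: 24.2
position: [0.5844, -0.0267, 0.1155]
tcp_rot: [3.141, -0.0, 1.14]
wrist_force: [-2.4, 0.6, 5.9]
opening: 0.156
gripper_force: 50.5
T [ 0.2398  0.4743 -0.0099] F [-2.4187  0.5528  5.9006]
```

```bash
python3 -m pendant '0 0 0.1 0 0 0.04 1; 0 -0.1 0.3 0 0 0.08 1; 0 -0.1 0.4 0 0 0.12 1; 0 -0.2 0.5 0 0 0.16 1; 0 -0.2 0.5 0 0 0.16 1'; python3 o.py
```

```text
time_s: 24.82
position: [0.5843, -0.0266, 0.1149]
tcp_rot: [3.141, -0.0, 0.98]
wrist_force: [-1.8, 0.9, 6.2]
opening: 0.156
gripper_force: 50.4
T [0.2247 0.2568 0.0234] F [-1.7622  0.9017  6.1866]
```

```bash
python3 -m pendant '0 -0.1 0.1 0 0 0.04 1; 0 -0.2 0.2 0 0 0.08 1; 0 -0.2 0.3 0 0 0.12 1; 0 -0.3 0.4 0 0 0.16 1; 0 -0.3 0.5 0 0 0.16 1'; python3 o.py
```

```text
time_s: 25.45
position: [0.5841, -0.0264, 0.1144]
tcp_rot: [3.141, -0.001, 0.821]
wrist_force: [-2.2, 1.4, 6.3]
opening: 0.153
gripper_force: 50.4
T [0.2711 0.3061 0.0625] F [-2.1578  1.3797  6.3272]
```

```bash
python3 -m pendant '0 0 0.1 0 0 0.04 1; 0 -0.1 0.2 0 0 0.08 1; 0 -0.1 0.4 0 0 0.12 1; 0 -0.2 0.5 0 0 0.16 1; 0 -0.2 0.5 0 0 0.16 1'; python3 o.py
```

```text
time_s: 26.08
position: [0.584, -0.0263, 0.1138]
tcp_rot: [3.141, -0.001, 0.661]
wrist_force: [-1.8, 0.5, 5.7]
opening: 0.151
gripper_force: 50.4
T [0.3208 0.1278 0.0141] F [-1.7782  0.4902  5.674 ]
```

```bash
python3 -m pendant '0 0 0.1 0 0 0.04 1; 0 -0.1 0.2 0 0 0.08 1; 0 -0.1 0.4 0 0 0.12 1; 0 -0.2 0.5 0 0 0.16 1; 0 -0.2 0.5 0 0 0.16 1'; python3 o.py
```

```text
time_s: 26.7
position: [0.5839, -0.0261, 0.1133]
tcp_rot: [3.141, -0.001, 0.501]
wrist_force: [-1.1, 2.0, 5.0]
opening: 0.156
gripper_force: 50.3
T [0.4209 0.1023 0.0518] F [-1.1228  1.996   5.0323]
```

```bash
python3 -m pendant '0 -0.2 0.2 0 0 0.04 1; 0 -0.3 0.3 0 0 0.08 1; 0 -0.3 0.5 0 0 0.12 1; 0 -0.4 0.6 0 0 0.16 1; 0 -0.4 0.6 0 0 0.16 1'; python3 o.py
```

```text
time_s: 27.32
position: [0.5838, -0.0258, 0.1128]
tcp_rot: [3.141, -0.001, 0.341]
wrist_force: [-0.5, 1.9, 6.3]
opening: 0.153
gripper_force: 50.5
T [0.4211 0.0709 0.0963] F [-0.5491  1.8668  6.3125]
```

```bash
python3 -m pendant '0 0 0.1 0 0 0.04 1; 0 -0.1 0.2 0 0 0.08 1; 0 -0.1 0.3 0 0 0.10 1; 0 -0.1 0.3 0 0 0.10 1; 0 -0.1 0.3 0 0 0.10 1'; python3 o.py
```

```text
time_s: 27.95
position: [0.5837, -0.0256, 0.1125]
tcp_rot: [-3.142, -0.001, 0.242]
wrist_force: [-1.0, 1.5, 6.5]
opening: 0.155
gripper_force: 50.4
T [0.4518 0.0743 0.0637] F [-0.9529  1.4607  6.477 ]
```

```bash
python3 -m pendant '0 0 0.1 0 0 0.04 1; 0 -0.1 0.2 0 0 0.08 1; 0 -0.1 0.3 0 0 0.10 1; 0 -0.1 0.3 0 0 0.10 1; 0 -0.1 0.3 0 0 0.10 1'; python3 o.py
```

```text
time_s: 28.58
position: [0.5837, -0.0255, 0.1121]
tcp_rot: [-3.142, -0.001, 0.142]
wrist_force: [-0.7, 2.3, 5.6]
opening: 0.154
gripper_force: 50.4
T [0.4843 0.0208 0.0732] F [-0.7392  2.3428  5.6414]
```

```bash
python3 -m pendant '0 0 0.1 0 0 0.04 1; 0 -0.1 0.2 0 0 0.08 1; 0 -0.1 0.3 0 0 0.10 1; 0 -0.1 0.3 0 0 0.10 1; 0 -0.1 0.3 0 0 0.10 1'; python3 o.py
python3 - <<'E'
from h import *
im=capture("scene");cv2.imwrite("pics/scene5.png",im[:,:,::-1]);cv2.imwrite("pics/crop5.png",cv2.resize(im[150:235,230:315,::-1],None,fx=7,fy=7,interpolation=cv2.INTER_CUBIC))
E
```

```text
time_s: 29.2
position: [0.584, -0.0258, 0.1119]
tcp_rot: [3.141, -0.002, 0.042]
wrist_force: [2.1, -0.4, 5.7]
opening: 0.158
gripper_force: 50.3
T [-0.109  -0.3599  0.0111] F [ 2.0695 -0.3969  5.7487]
```

View pics/crop5.png

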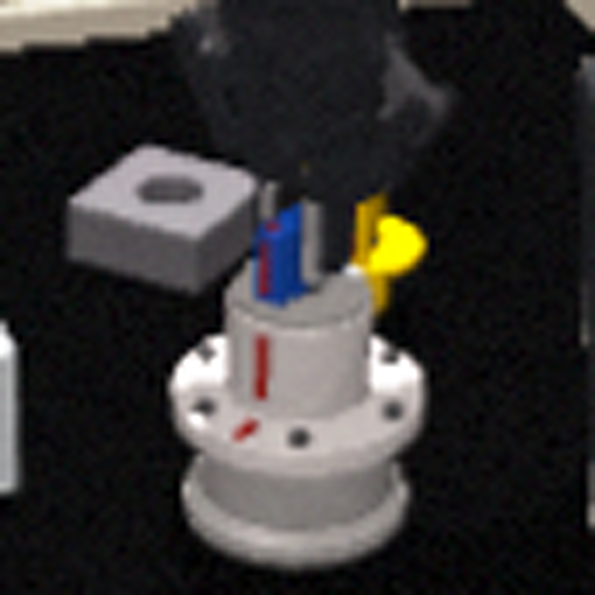

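The scene view shows the plug's flange sitting on the collar with no visible gap (around crop (300,300)). I'll take one more small turn to see if it is still descending.

```bash
python3 -m pendant '0 0 0.1 0 0 0.04 1; 0 0 0.2 0 0 0.08 1; 0 0 0.2 0 0 0.08 1; 0 0 0.2 0 0 0.08 1; 0 0 0.2 0 0 0.08 1'; python3 o.py
```

```text
time_s: 29.88
position: [0.5841, -0.0261, 0.1118]
tcp_rot: [3.141, -0.002, -0.038]
wrist_force: [2.8, -1.5, 6.7]
opening: 0.156
gripper_force: 50.5
T [-0.4396 -0.2954  0.0158] F [ 2.8291 -1.5313  6.6534]
```

```bash
python3 -m pendant '0.2 0.1 0 0 0 0 1; 0.4 0.2 0.1 0 0 0.04 1; 0.4 0.2 0.2 0 0 0.08 1; 0.4 0.2 0.2 0 0 0.08 1; 0.4 0.2 0.2 0 0 0.08 1'; python3 o.py
```

```text
time_s: 30.5
position: [0.5845, -0.0263, 0.1118]
tcp_rot: [3.141, -0.002, -0.118]
wrist_force: [2.0, -1.9, 8.1]
opening: 0.154
gripper_force: 50.8
T [-0.4226 -0.1494 -0.0552] F [ 1.9546 -1.8863  8.1339]
```

```bash
python3 -m pendant '0.2 0.2 0 0 0 0.04 1; 0.3 0.3 0 0 0 0.08 1; 0.3 0.3 0 0 0 0.10 1; 0.3 0.3 0 0 0 0.10 1; 0.3 0.3 0 0 0 0.10 1'; python3 o.py
```

```text
time_s: 31.12
position: [0.5848, -0.0266, 0.1118]
tcp_rot: [3.141, -0.002, -0.218]
wrist_force: [1.5, -0.9, 8.3]
opening: 0.157
gripper_force: 50.8
T [-0.4402 -0.057   0.0494] F [ 1.4825 -0.8986  8.311 ]
```

```bash
python3 -m pendant '0 0 0 0 0 0 0.4; 0 0 0 0 0 0 0; 0 0 0 0 0 0 0; 0 0 0 0 0 0 -0.5; 0 0 0 0 0 0 -0.5' 20; python3 o.py
```

```text
time_s: 31.75
position: [0.584, -0.0261, 0.111]
tcp_rot: [-3.142, 0.0, -0.219]
wrist_force: [0.3, -0.7, 1.0]
opening: 0.755
gripper_force: 0.0
T [-0.0304 -0.0454 -0.0284] F [ 0.3015 -0.6615  1.0244]
```

```bash
python3 -m pendant '0 0 -8 0 0 0 -0.5; 0 0 -25 0 0 0 -0.5; 0 0 -50 0 0 0 -0.5; 0 0 -80 0 0 0 -0.5; 0 0 -110 0 0 0 -0.5'
python3 -m pendant '-40 40 0 0 0 0 -0.5; -80 80 0 0 0 0 -0.5; -120 120 0 0 0 0 -0.5; -150 150 0 0 0 0 -0.5; -180 180 0 0 0 0 -0.5'
python3 -m pendant '0 40 0 0 0 0 -0.5; 0 80 0 0 0 0 -0.5; 0 110 0 0 0 0 -0.5; 0 110 0 0 0 0 -0.5; 0 110 0 0 0 0 -0.5'
python3 - <<'E'
from h import *
a,b=capture("scene"),capture("top")
cv2.imwrite("pics/scene6.png",a[:,:,::-1]);cv2.imwrite("pics/top6.png",b[:,:,::-1])
f=lambda im,x,y:cv2.resize(im[y:y+66,x:x+66,::-1],None,fx=6,fy=6,interpolation=cv2.INTER_CUBIC)
cv2.imwrite("pics/crop6.png",np.hstack([f(a,240,170),f(b,208,155)]))
p=[];
for z,n in((.138,"home"),):
  for h in(.1,.105,.139):print(h,proj("scene",np.array([.5852,-.0262,h])),proj("top",np.array([.5852,-.0262,h])))
E
```

```text
time_s: 32.38
position: [0.5841, -0.0262, 0.2235]
tcp_rot: [-3.141, -0.001, -0.219]
wrist_force: [0.5, -0.8, 0.2]
opening: 0.751
gripper_force: 0.0
time_s: 33.0
position: [0.3681, -0.1634, 0.2224]
tcp_rot: [3.141, -0.002, -0.219]
wrist_force: [-0.0, -0.4, 0.1]
opening: 0.75
gripper_force: 0.0
time_s: 33.62
position: [0.3453, -0.2696, 0.2217]
tcp_rot: [3.141, -0.001, -0.219]
wrist_force: [-0.1, 0.4, 0.3]
opening: 0.754
gripper_force: 0.0
0.1 [272.5963 192.435 ] [239.0856 186.7318]
0.105 [272.6385 190.891 ] [238.9928 186.2157]
0.139 [272.9299 180.2183] [238.3322 182.5417]
```

View pics/crop6.png

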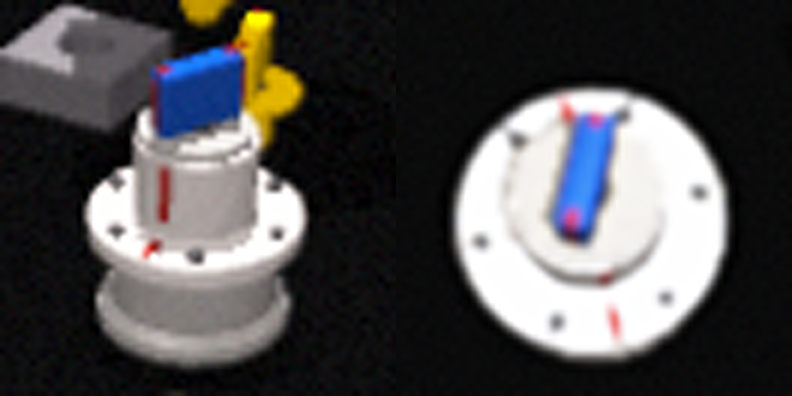

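The plug sits upright on the collar in both views. To check that it is flush, I'll triangulate the wing's red ends: top (241.3,175) and (237.2,191.2), scene (267.2,181.5) and (279.5,178).

Run:
```python
from h import *
print(tri((241.3,175),(267.2,181.5)),tri((237.2,191.2),(279.5,178)))
```

```text
(array([ 0.602 , -0.0324,  0.139 ]), np.float64(0.0001854497954463439)) (array([ 0.5646, -0.0226,  0.14  ]), np.float64(0.0036986454962010997))
```

```bash
python3 -c "
from plant import *
print(job_done())"
```

```text
the job is handed in; nothing more can be done
None
```

The plug is screwed home: it dropped into the thread about 1.07 rad backward of the marks, then went about 1.5 rad forward until it stopped descending. Its wing top measures 139–140 mm at both ends (139 mm is flush), and I let go, backed the arm away and handed the job in at about 34 s.

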